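Load the analyser tray in reverse order

ROBOT

A 7-joint arm with a two-finger parallel gripper is mounted at the origin on the work surface. World frame = base frame: x ahead of the robot, y to its left, z up, the work surface at z = 0. Lengths are in mm, angles in rad, forces in N, time in s.
With the tool pointing down it reaches from about 400 to 900 mm from the base axis. Payload 5.6 kg.
Tool frame: the origin (TCP) lies midway between the tips of the shut fingers; the grasp point (between the pads) lies 19 mm behind it; x points along the fingers, y is the direction in which the jaws open and shut, and the axes are right-handed (so a half turn about x gives the same grasp; the last joint's range is limited). The gripper opens to 92 mm and grips with 3 to 60 N. Pads are 20 mm wide; open, the fingers measure 128 mm over their backs; the gripper's body (75 mm by 189 mm) begins 69 mm behind the grasp point.
Start: joints at [1.17, 0.468, -0.012, 1.603, 0.006, 1.071, -0.056], TCP at [227.598, -608.859, 180.292] pointing down, gripper open.
Joint ranges: [-2.53, 2.53], [-0.31, 2.02], [-1.57, 1.55], [0.28, 2.44], [-1.29, 4.43], [0.15, 1.84], [-2.92, 2.92]. Speed limits (rad/s): [2.57, 2.57, 3.14, 3.14, 3.14, 3.14, 3.14].

INTERFACE

Orientations are given as a rotation vector (axis times angle).
In Python, from cell import robot, grip, kin, viewer gives the robot as it stands. Calls block until the motion is done:
- robot.movep(position, orientation): joint-space move of the TCP to a pose.
- robot.servo_line(position, feed=150, rotation=None): straight line of the TCP; rotation=None keeps the orientation; feed is the mean speed in mm/s.
- robot.goto_joints(angles): joint-space move.
- grip(opening, newtons=None): opening from 0.0 (shut) to 1.0 (fully open); newtons is the grip in N (None keeps the last); returns when the fingers have stopped.
- robot.hold(seconds).
- kin.ik(position, orientation): joint angles nearest the present ones, or None.
- robot.observe(): the state.
- viewer.read_camera(name): name is "side" or "top"; returns the picture (400x640x3 uint8, red, green, blue); there is no depth.
- viewer.camera_info(name): a dict with "camera_matrix" (3x3 intrinsics, pixels), "k1" (the pictures are not rectified: a ray, as slopes to the right and down, at radius r is drawn at 1 + k1 r^2 times it, then the intrinsics apply), "R" (3x3) and "t" (3): a world point X has camera coordinates R X + t. Camera axes: x right, y down, z forward; pixel columns grow to the right and rows downward; lengths in mm; the calibration is good to about 2 mm. A picture is of the moment at which its call begins. camera_info takes no time and is no camera call.
A pose or a line that the arm cannot do raises robot.IKError and nothing moves.
- robot.job_done(): hands the job in, once; it reports no verdict.
Trained networks look in the newest picture that a camera, given by its name, has taken for a name from the list of things; names that differ only in an ending like _2 or _b are one class to them, and where a whole thing is asked for, a point or a joint stands for the part that bears it (a point fixed in the world has none). Each returns a list of dicts, best first, with "confidence" (0 to 1); they miss things now and then, are a little off and sometimes report something else, mostly with a low value. They report only what shows in the picture. A call takes as long as a camera call. They do not tell look-alikes from the thing itself.
- viewer.silhouettes(name, camera): "mask" (400x640 bool, what is visible of it).
- viewer.pinpoint(name, camera): "at" ([x, y, z] in mm, in the coordinates of the camera as it stood for that picture, good to about 4 mm: a listed point, or the origin of a listed thing).
The state is a dict: "t": time; "joints": joint angles; "joint_velocities": joint speeds; "joint_torque": joint torques, N m; "tcp_pos": TCP position; "tcp_rot": TCP orientation; "contact_force": force on the tool from outside, world axes, zero at the start; "wrist_torque": the same for the moment, N m; "grip_width": opening from 0.0 (shut) to 1.0 (fully open).
Only numpy, scipy, OpenCV 4.12 (cv2) and the standard library are available. Lean on these libraries where they do the work, as an engineer would, in place of code of your own. Each camera call takes 0.05 s, during which the arm holds its last target.

TASK

Move the four reagent bottles from the grey carrier into the empty steel loading tray, one to each compartment, in reverse order: the bottle that starts nearest the carrier's knob goes into the compartment farthest from the tray's knob and so on along the row, so that the bottle that starts farthest from the carrier's knob ends nearest the tray's knob. Leave every bottle standing upright on the tray's floor and let go of it, and do not tip any bottle over on the way.

Things in the scene. Friction and masses are not known exactly. Their poses are not given: they have to be found in the camera images.
- jar: Wide-capped jar, 70 mm tall. White body, an upright cylinder 34 mm in diameter up to 58 mm, then a flat black cap of the same diameter: from above a full black disc. Origin: centre of its underside, z up its axis. About 110 g, rigid. Starts upright in a carrier cup, up to 3 mm (x, y) off its centre.
- screwcap: Screw-cap bottle, 84 mm tall. White body, an upright cylinder 34 mm in diameter up to 62 mm, shoulder to 70 mm, then a round black cap 24 mm in diameter: from above a black disc in a white ring. Origin: centre of its underside, z up its axis. About 110 g, rigid. Starts upright in a carrier cup, up to 3 mm (x, y) off its centre.
- dropper: Dropper bottle, 83 mm tall. White body, an upright cylinder 34 mm in diameter up to 60 mm, shoulder to 66 mm, then a pointed black nozzle 15 mm wide at its foot, 5 mm at its tip: from above a small black dot on white. Origin: centre of its underside, z up its axis. About 110 g, rigid. Starts upright in a carrier cup, up to 3 mm (x, y) off its centre.
- wingcap: Wing-stopper bottle, 84 mm tall. White body, an upright cylinder 34 mm in diameter up to 60 mm, shoulder to 67 mm, then an upright black wing 32 mm long, 7 mm thick: from above a black bar on white. Origin: centre of its underside, z up its axis. About 110 g, rigid. Starts upright in a carrier cup, up to 3 mm (x, y) off its centre.
- carrier: Source rack, fixed, full at the start: grey base plate 5 mm thick with four grey cups in a row, plate 56 x 218 mm. At its +y end a tab bears a red knob (22 mm diameter, top 32 mm up, at y = +125 mm). Origin: centre of underside, on the bench, z up. Four places at y = +81 (next to the knob), +27, -27, -81 mm, x = 0. Any yaw.
- tray: Steel loading tray, fixed, empty at the start: floor 5 mm up, four compartments 50 x 50 mm inside, wall tops 25 mm above the bench, outside 56 x 218 mm. At its +y end a tab bears a red knob (22 mm diameter, top 32 mm up, at y = +125 mm). Origin: centre of underside, on the bench, z up. Four places at y = +81 (next to the knob), +27, -27, -81 mm, x = 0. Any yaw.
- cup_jar: Carrier cup in which the jar starts; it stays and marks that place in the row. Open square grey cup, 48 mm inside, 22 mm high, fixed (rim 27 mm above the bench, inner floor 7.5 mm above the bench). All four look alike. Origin: centre of its underside; axes parallel to the carrier's.
- cup_screwcap: Carrier cup in which the screwcap starts; it stays and marks that place in the row. Open square grey cup, 48 mm inside, 22 mm high, fixed (rim 27 mm above the bench, inner floor 7.5 mm above the bench). All four look alike. Origin: centre of its underside; axes parallel to the carrier's.
- cup_dropper: Carrier cup in which the dropper starts; it stays and marks that place in the row. Open square grey cup, 48 mm inside, 22 mm high, fixed (rim 27 mm above the bench, inner floor 7.5 mm above the bench). All four look alike. Origin: centre of its underside; axes parallel to the carrier's.
- cup_wingcap: Carrier cup in which the wingcap starts; it stays and marks that place in the row. Open square grey cup, 48 mm inside, 22 mm high, fixed (rim 27 mm above the bench, inner floor 7.5 mm above the bench). All four look alike. Origin: centre of its underside; axes parallel to the carrier's.
There are look-alikes about, which are no part of the job. What is shaped like the screwcap but pink or purple is not meant.

How it is judged (in metres and radians):
At the end, for the whole second after the job is handed in: Each bottle stands in the tray compartment that mirrors its starting cup (carrier place y -> tray place -y), within 12 mm of its centre in x and y, underside within 4 mm of the tray floor, tilted under 0.12 rad, released and at rest (under 0.02 m/s, 0.2 rad/s) (((y of cup_jar in the frame of carrier between 0.066 and 0.096 m and y of jar in the frame of tray between -0.093 and -0.069 m) or (y of cup_jar in the frame of carrier between 0.012 and 0.042 m and y of jar in the frame of tray between -0.039 and -0.015 m) or (y of cup_jar in the frame of carrier between -0.042 and -0.012 m and y of jar in the frame of tray between 0.015 and 0.039 m) or (y of cup_jar in the frame of carrier between -0.096 and -0.066 m and y of jar in the frame of tray between 0.069 and 0.093 m)) and x of jar in the frame of tray between -0.012 and 0.012 m and z of jar in the frame of tray between 0.001 and 0.009 m and angle between each of jar, screwcap, dropper, wingcap's own z axis and vertical below 0.12 rad and linear speed of each of jar, screwcap, dropper, wingcap below 0.02 m/s and angular speed of each of jar, screwcap, dropper, wingcap below 0.2 rad/s and ((y of cup_screwcap in the frame of carrier between 0.066 and 0.096 m and y of screwcap in the frame of tray between -0.093 and -0.069 m) or (y of cup_screwcap in the frame of carrier between 0.012 and 0.042 m and y of screwcap in the frame of tray between -0.039 and -0.015 m) or (y of cup_screwcap in the frame of carrier between -0.042 and -0.012 m and y of screwcap in the frame of tray between 0.015 and 0.039 m) or (y of cup_screwcap in the frame of carrier between -0.096 and -0.066 m and y of screwcap in the frame of tray between 0.069 and 0.093 m)) and x of screwcap in the frame of tray between -0.012 and 0.012 m and z of screwcap in the frame of tray between 0.001 and 0.009 m and ((y of cup_dropper in the frame of carrier between 0.066 and 0.096 m and y of dropper in the frame of tray between -0.093 and -0.069 m) or (y of cup_dropper in the frame of carrier between 0.012 and 0.042 m and y of dropper in the frame of tray between -0.039 and -0.015 m) or (y of cup_dropper in the frame of carrier between -0.042 and -0.012 m and y of dropper in the frame of tray between 0.015 and 0.039 m) or (y of cup_dropper in the frame of carrier between -0.096 and -0.066 m and y of dropper in the frame of tray between 0.069 and 0.093 m)) and x of dropper in the frame of tray between -0.012 and 0.012 m and z of dropper in the frame of tray between 0.001 and 0.009 m and ((y of cup_wingcap in the frame of carrier between 0.066 and 0.096 m and y of wingcap in the frame of tray between -0.093 and -0.069 m) or (y of cup_wingcap in the frame of carrier between 0.012 and 0.042 m and y of wingcap in the frame of tray between -0.039 and -0.015 m) or (y of cup_wingcap in the frame of carrier between -0.042 and -0.012 m and y of wingcap in the frame of tray between 0.015 and 0.039 m) or (y of cup_wingcap in the frame of carrier between -0.096 and -0.066 m and y of wingcap in the frame of tray between 0.069 and 0.093 m)) and x of wingcap in the frame of tray between -0.012 and 0.012 m and z of wingcap in the frame of tray between 0.001 and 0.009 m); the robot touches nothing.
It fails at once if a bottle is tipped over (tilted more than 0.8 rad) (angle between any of jar, screwcap, dropper, wingcap's own z axis and vertical above 0.8 rad).
It also fails if it takes over 96 s, if anything falls off the work surface, if the arm or the gripper's body presses on something with over 40 N, if the wrist force passes 120 N, or if a joint passes its speed limit or range.

## Working session

There is one attempt and no reset: what is moved stays moved. The work goes in short steps, each a Python script; the robot and the scene stay as the last script left them, time stands still between calls to the robot, and variables do not carry over. Pictures are saved under pics/ and viewed, and the job is handed in when it is done.

```bash
mkdir -p pics; ls; python3 - <<'E'
from cell import robot, grip, kin, viewer
import cv2
for n in ("top","side"):
    im=viewer.read_camera(n); cv2.imwrite(f"pics/{n}0.png",im[:,:,::-1])
    print(viewer.camera_info(n))
print(robot.observe())
E
```

```text
pics
{'camera_matrix': array([[465.88466162,   0.        , 318.89433575],
       [  0.        , 465.88466162, 194.7374165 ],
       [  0.        ,   0.        ,   1.        ]]), 'k1': 0.0395877840655429, 'R': array([[-6.83517497e-04, -9.99997372e-01, -2.18825049e-03],
       [-9.83575092e-01,  1.06726462e-03, -1.80496261e-01],
       [ 1.80498122e-01,  2.02893632e-03, -9.83573236e-01]]), 't': array([-10.52334015, 521.61554916, 802.53660443])}
{'camera_matrix': array([[415.00083461,   0.        , 317.13110367],
       [  0.        , 415.00083461, 202.69279229],
       [  0.        ,   0.        ,   1.        ]]), 'k1': 0.03303724124171417, 'R': array([[-0.9749358 , -0.22248317, -0.00119652],
       [-0.16896213,  0.74388054, -0.64660153],
       [ 0.14474803, -0.63019281, -0.762827  ]]), 't': array([484.14484531, 138.22810187, 798.55346891])}
{'t': 0.1, 'joints': array([ 1.17002591,  0.46827374, -0.01157565,  1.60351924,  0.00601656,
        1.07141519, -0.05629524]), 'joint_velocities': array([ 9.45774922e-05, -8.33568986e-04, -2.40569982e-03, -2.46349164e-03,
       -1.64717015e-04, -6.41362458e-06,  7.26587084e-04]), 'joint_torque': array([ 1.68117022e-03, -5.21648419e+01, -1.18172821e-02, -2.44367677e+01,
       -5.67449117e-02,  1.40692882e-02,  4.27826615e-05]), 'tcp_pos': array([ 227.33095487, -608.33398884,  179.45070963]), 'tcp_rot': array([ 2.02677339,  0.36804683, -2.02763782]), 'contact_force': array([ 0.81478175, -0.22839672,  0.71005661]), 'wrist_torque': array([-0.01308204, -0.01342455, -0.05056145]), 'grip_width': 1.000165992796094}
```

View pics/top0.png

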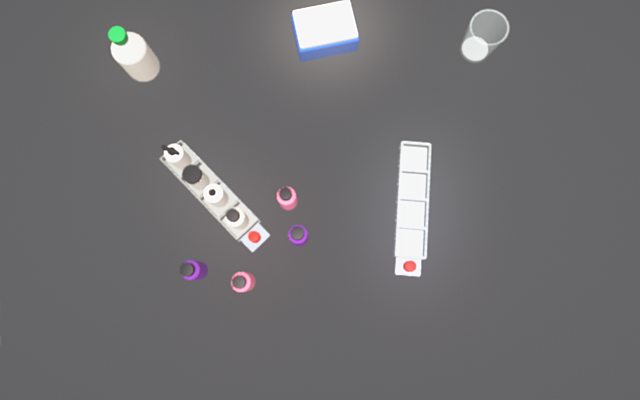

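View pics/side0.png

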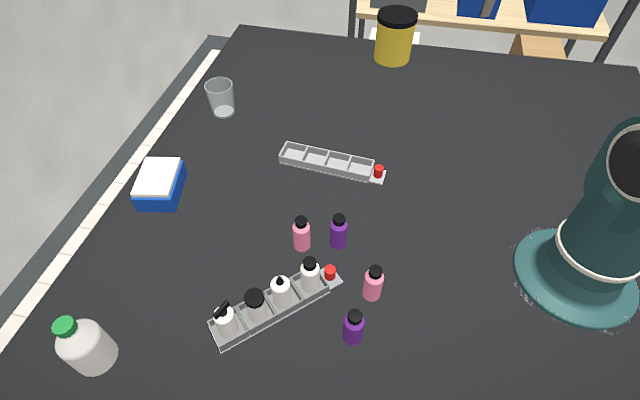

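Carrier, from its knob at top px (254,237): screwcap (235,215), dropper (213,193), jar (193,175), wingcap (174,153). The tray is empty, with its knob at (410,266). Look-alikes not to take are pink (287,197) and (242,282), and purple (298,235) and (193,270). The only true screwcap is the white one at (235,215). Next I'll measure positions and check that choice in a close crop.

```bash
cat > h.py <<'E'
import numpy as np, cv2
from scipy.optimize import least_squares
from cell import robot, grip, kin, viewer
C={n:viewer.camera_info(n) for n in("top","side")}
def proj(P,n):
    c=C[n];X=np.atleast_2d(P)@c["R"].T+c["t"];s=X[:,:2]/X[:,2:]
    s=s*(1+c["k1"]*(s**2).sum(1,keepdims=True))
    return s@c["camera_matrix"][:2,:2].T+c["camera_matrix"][:2,2]
def unproj(px,z,n):
    f=lambda q:(proj([q[0],q[1],z],n)[0]-px)
    return least_squares(f,[500,0]).x
def w(p,yaw,pose=None): # local->world
    pass
def loc2w(pose,L):
    L=np.atleast_2d(L).astype(float);x,y,a=pose;c,s=np.cos(a),np.sin(a)
    return np.c_[x+c*L[:,0]-s*L[:,1],y+s*L[:,0]+c*L[:,1],L[:,2]]
def cam2w(at,n): return C[n]["R"].T@(np.array(at)-C[n]["t"])
E
python3 - <<'E'
from h import *
im={n:viewer.read_camera(n) for n in C}
for n in C:
    hsv=cv2.cvtColor(im[n],cv2.COLOR_RGB2HSV)
    m=((hsv[...,1]>190)&(hsv[...,2]>120)&((hsv[...,0]<8)|(hsv[...,0]>174))).astype(np.uint8)
    k,l,st,ce=cv2.connectedComponentsWithStats(m)
    for i in range(1,k):
        if st[i,4]>15: print(n,'red',ce[i],st[i], unproj(ce[i],28,n))
for n in C:
  for nm in ["carrier","tray","jar","screwcap","dropper","wingcap"]:
    for d in viewer.pinpoint(nm,n)[:3]: print(n,nm,round(d["confidence"],2),cam2w(d["at"],n).round(1))
c1=cv2.resize(im["top"][135:260,150:310],None,fx=5,fy=4.8,interpolation=cv2.INTER_CUBIC)[:600]
cv2.imwrite("pics/c1.png",c1[:,:,::-1])
c2=cv2.resize(im["top"][135:285,380:450],None,fx=4,fy=4,interpolation=cv2.INTER_CUBIC)
cv2.imwrite("pics/c2.png",c2[:,:,::-1])
E
```

```text
side red [376.75 173.75] [374 169   8   9  24] [ 395.27551754 -159.26577472]
side red [329.09090909 276.36363636] [325 272  10   8  22] [446.09797485 122.15674751]
top tray 0.63 [ 519.2 -187.5    0.8]
top tray 0.26 [551.5 217.8   6.1]
top jar 0.84 [553.7 214.3   8.7]
top screwcap 0.84 [368.  125.2  -4.1]
top screwcap 0.67 [385.  214.1   0.9]
top screwcap 0.6 [445.   27.   -0.6]
top dropper 0.64 [520.  180.6   6.9]
top wingcap 0.67 [592.7 253.7   6.4]
side carrier 0.79 [536.6 194.    3.1]
side tray 0.66 [ 515.8 -189.8    1.6]
side jar 0.76 [554.9 213.1   8.2]
side screwcap 0.92 [369.9 121.4   1.7]
side screwcap 0.92 [385.5 210.    2.4]
side screwcap 0.71 [5.138e+02 4.750e+01 5.000e-01]
side dropper 0.59 [519.8 177.6   7.8]
side dropper 0.22 [518.3 180.2   2.1]
side wingcap 0.66 [594.2 247.3   8.8]
```

View pics/c1.png

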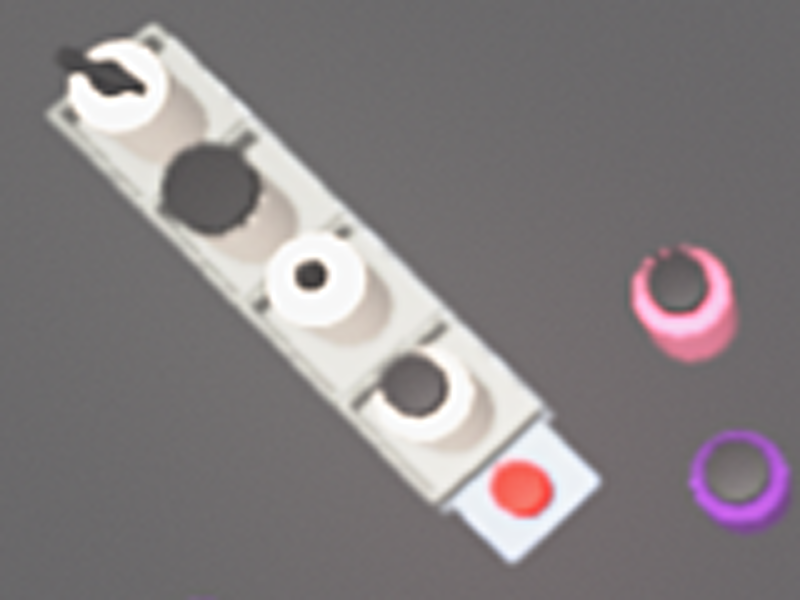

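View pics/c2.png

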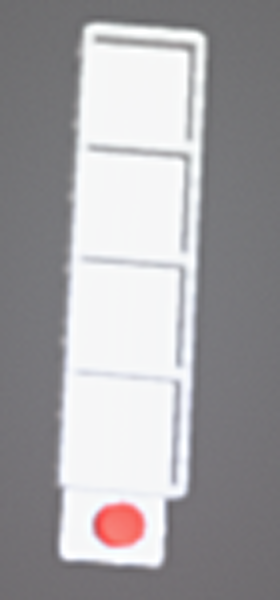

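```bash
python3 - <<'E'
from h import *
im={n:viewer.read_camera(n) for n in C}
def fit(L,px,p0,n="top"):
    r=least_squares(lambda p:(proj(loc2w(p,L),n)-px).ravel(),p0); print(r.x.round(3),"res px\n",r.fun.reshape(-1,2).round(1)); return r.x
# tray
h=28;e=109
L=[[h,-e,25],[-h,-e,25],[-h,e,25],[h,e,25],[0,125,32]]
def c2(a):return np.array(a)/4+[380,135]-.375
def c1(a):return np.array(a)/[5,4.8]+[150,135]-.4
# tray +y is image down, so local -y end is image top; local x -> image? +y down => world -x; yaw~180 -> x local = ... y local=(-sin,cos)
px=c2([[87,27],[205,33],[187,495],[62,488],[120,522]])
for order in ([0,1,2,3,4],[1,0,3,2,4]):
    t=fit(L,px[order],[519,-188,np.pi/2 if 0 else 1.6]); 
h=26;e=107
L=[[h,-e,27],[-h,-e,27],[-h,e,27],[h,e,27],[0,125,32]]
px=c1([[155,27],[50,112],[437,503],[548,412],[522,486]])
for order in ([0,1,2,3,4],[1,0,3,2,4]):
    c=fit(L,px[order],[536,194,2.4])
for n in C:
    hsv=cv2.cvtColor(im[n],cv2.COLOR_RGB2HSV).astype(int)
    m=((hsv[...,1]>110)&(hsv[...,2]>90)&((hsv[...,0]<9)|(hsv[...,0]>176))).astype(np.uint8)
    k,l,st,ce=cv2.connectedComponentsWithStats(m)
    for i in range(1,k):
        if st[i,4]>15: print(n,'red',ce[i],st[i], unproj(ce[i],30,n))
E
```

```text
[ 518.648 -186.941    1.485] res px
 [[-0.1 -0.3]
 [-0.1  0.6]
 [-0.6 -0. ]
 [-0.2 -0.9]
 [ 1.   0.6]]
[ 518.923 -186.834    1.486] res px
 [[-29.7  -1.9]
 [ 29.3   1.9]
 [ 30.6   1.6]
 [-31.5  -2.8]
 [  1.    0.5]]
[537.086 195.176   2.352] res px
 [[-20.6  18.5]
 [ 21.1 -17.8]
 [ 21.2 -20.2]
 [-21.6  18.6]
 [  0.3  -0.1]]
[536.833 195.231   2.347] res px
 [[ 0.6  0.7]
 [ 0.3 -0.1]
 [-1.2 -0.8]
 [ 0.3 -0. ]
 [ 0.   0.3]]
top red [253.82524272 236.49514563] [248 231  12  12 103] [447.20256467 108.24789107]
top red [409.39393939 265.78787879] [404 261  12  11  99] [ 394.10945852 -174.37902673]
side red [377.98275862 170.30172414] [374 164  10  14 116] [ 393.95402796 -168.69637314]
side red [329.70063694 271.72611465] [325 264  11  17 157] [446.79209684 113.49810278]
```

```bash
python3 - <<'E'
from h import *
def c1(a):return np.array(a)/[5,4.8]+[150,135]-.4
car=[536.8,195.2,2.347]
for n,y,p,z in (("jar",-27,(211,188),77.5),("screw",81,(415,384),90.5),("drop",27,(311,274),86),("wing",-81,(105,73),87)):
    nom=loc2w(car,[[0,y,0]])[0,:2]; m=unproj(c1(p),z,"top"); a=car[2]
    d=m-nom; print(n,nom.round(1),m.round(1),"local off",(np.cos(a)*d[0]+np.sin(a)*d[1]).round(1),(-np.sin(a)*d[0]+np.cos(a)*d[1]).round(1))
from scipy.spatial.transform import Rotation as R
def ori(yaw): # tool x down, y along yaw
    x=np.array([0,0,-1.]);y=np.array([np.cos(yaw),np.sin(yaw),0]);return R.from_matrix(np.c_[x,y,np.cross(x,y)]).as_rotvec()
tr=[518.6,-186.9,1.485]
print(ori(0), robot.observe()["tcp_rot"], R.from_rotvec(robot.observe()["tcp_rot"]).as_matrix().round(2))
for pose in (car,tr):
  for k in (0,np.pi,-np.pi):
    for y in (-81,81):
      for z in (36,160):
        P=loc2w(pose,[[0,y,z]])[0]
        q=kin.ik(P,ori(pose[2]+k)); print(P.round(0),k,None if q is None else np.round(q,2))
E
```

```text
jar [556.1 214.1] [554.1 213.8] local off 1.2 1.7
screw [479.  138.5] [479.2 137. ] local off -1.2 0.9
drop [517.5 176.3] [520.1 175.2] local off -2.6 -1.1
wing [594.6 251.9] [595.2 250.3] local off -1.6 0.7
[ 1.20919958  1.20919958 -1.20919958] [ 2.02650248  0.36635604 -2.02653905] [[-0.    0.35 -0.94]
 [-0.   -0.94 -0.35]
 [-1.    0.    0.  ]]
[595. 252.  36.] 0 [ 0.25  0.97 -1.12  1.66  0.95  1.14  1.22]
[595. 252. 160.] 0 [ 0.33  0.92 -1.33  1.58  0.91  1.37  1.24]
[479. 138.  36.] 0 [ 0.5   0.76 -1.11  2.03  0.87  0.94  1.25]
[479. 138. 160.] 0 [ 0.64  0.62 -1.31  1.93  0.67  1.13  1.4 ]
[595. 252.  36.] 3.141592653589793 [ 0.04  0.76 -0.71  1.68  0.59  0.93 -1.7 ]
[595. 252. 160.] 3.141592653589793 [ 0.19  0.71 -0.99  1.59  0.62  1.19 -1.71]
[479. 138.  36.] 3.141592653589793 [ 0.28  0.58 -0.79  2.04  0.59  0.77 -1.66]
[479. 138. 160.] 3.141592653589793 [ 0.43  0.4  -0.94  1.94  0.39  0.99 -1.49]
[595. 252.  36.] -3.141592653589793 [ 0.04  0.76 -0.71  1.68  0.59  0.93 -1.7 ]
[595. 252. 160.] -3.141592653589793 [ 0.19  0.71 -0.99  1.59  0.62  1.19 -1.71]
[479. 138.  36.] -3.1415
[... 359 characters left out ...]
.94  0.28 -0.72  2.01  0.23  0.93  1.59]
[ 599. -194.   36.] 3.141592653589793 [ 0.34  0.61 -0.11  1.75  0.09  0.79 -1.47]
[ 599. -194.  160.] 3.141592653589793 [ 0.37  0.46 -0.15  1.67  0.08  1.02 -1.46]
[ 438. -180.   36.] 3.141592653589793 [ 0.46  0.4  -0.16  2.12  0.11  0.62 -1.44]
[ 438. -180.  160.] 3.141592653589793 [ 0.51  0.21 -0.22  2.03  0.06  0.91 -1.39]
[ 599. -194.   36.] -3.141592653589793 [ 0.34  0.61 -0.11  1.75  0.09  0.79 -1.47]
[ 599. -194.  160.] -3.141592653589793 [ 0.37  0.46 -0.15  1.67  0.08  1.02 -1.46]
[ 438. -180.   36.] -3.141592653589793 [ 0.46  0.4  -0.16  2.12  0.11  0.62 -1.44]
[ 438. -180.  160.] -3.141592653589793 [ 0.51  0.21 -0.22  2.03  0.06  0.91 -1.39]
```

```bash
cat >> h.py <<'E'
from scipy.spatial.transform import Rotation as R
def ori(yaw):
    x=np.array([0,0,-1.]);y=np.array([np.cos(yaw),np.sin(yaw),0]);return R.from_matrix(np.c_[x,y,np.cross(x,y)]).as_rotvec()
car=[536.8,195.2,2.347]; tr=[518.6,-186.9,1.485]
oc=ori(car[2]-np.pi); ot=ori(tr[2]-np.pi)
pick={"jar":(554.8,214),"screwcap":(479.1,137.6),"dropper":(519.2,175.7),"wingcap":(595,251)}
place={n:loc2w(tr,[[0,y,0]])[0,:2] for n,y in (("jar",27),("screwcap",-81),("dropper",-27),("wingcap",81))}
def st(m=""):
    o=robot.observe();print(m,round(o["t"],1),o["tcp_pos"].round(1),"F",o["contact_force"].round(1),"w",round(o["grip_width"]*92,1),flush=True)
def snap(tag):
    for n in C:
        cv2.imwrite(f"pics/{n}_{tag}.png",viewer.read_camera(n)[:,:,::-1])
E
python3 - <<'E'
from h import *
robot.goto_joints([-0.36,0.468,0,1.603,0,1.07,-1.15]); st("way")
x,y=pick["wingcap"]
robot.movep([x,y,170],oc); st("above")
robot.servo_line([x,y,100],feed=120); st()
robot.servo_line([x,y,34],feed=80); st("down")
snap("g1")
E
```

```text
way 4.0 [620.2 196.3 179.9] F [0.1 0.2 0. ] w 92.0
above 4.4 [594.1 252.5 169.7] F [-0.4 -1.2  0.1] w 92.0
 5.1 [595.8 250.8 100.6] F [ 0.8 -0.6  0.5] w 92.3
down 6.1 [595.5 251.2  34.5] F [ 0.2  0.6 -0.4] w 92.6
```

```bash
python3 -c "
import cv2
a=cv2.imread('pics/side_g1.png')[200:400,150:450];cv2.imwrite('pics/sg1.png',cv2.resize(a,None,fx=2.6,fy=2.6))"
```

```text
(no output)
```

View pics/sg1.png

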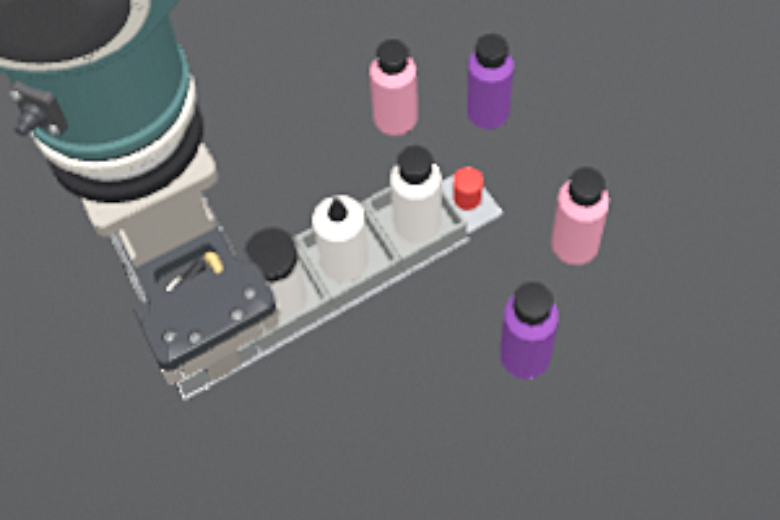

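View pics/top_g1.png

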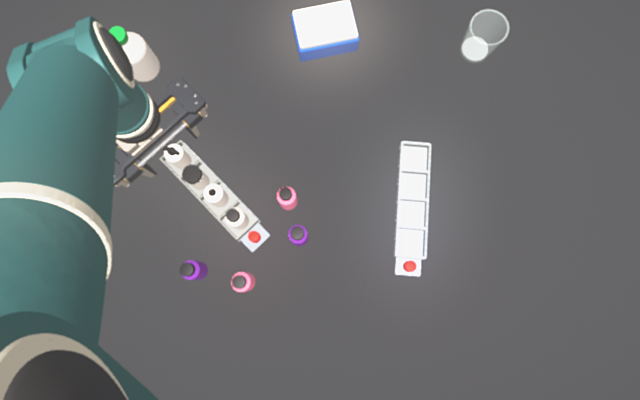

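```bash
python3 - <<'E'
from h import *
st()
for z in (34,53,122,200):print(z,proj([595.5,251,z],"top"),proj([595.5,251,z],"side"))
a=cv2.imread('pics/top_g1.png')[60:220,90:270];cv2.imwrite('pics/tg1.png',cv2.resize(a,None,fx=4,fy=3.7,interpolation=2)[:600])
E
```

```text
6.2 [595.5 251.2  34.7] F [-0. -0. -0.] w 92.0
34 [[179.19885586 157.42949488]] [[226.5234215  323.06057311]]
53 [[176.10734667 154.74123457]] [[224.60980756 318.12281924]]
122 [[163.62965368 143.8961297 ]] [[216.91923297 298.3161988 ]]
200 [[146.60738865 129.11393745]] [[206.50964692 271.60262428]]
```

View pics/tg1.png

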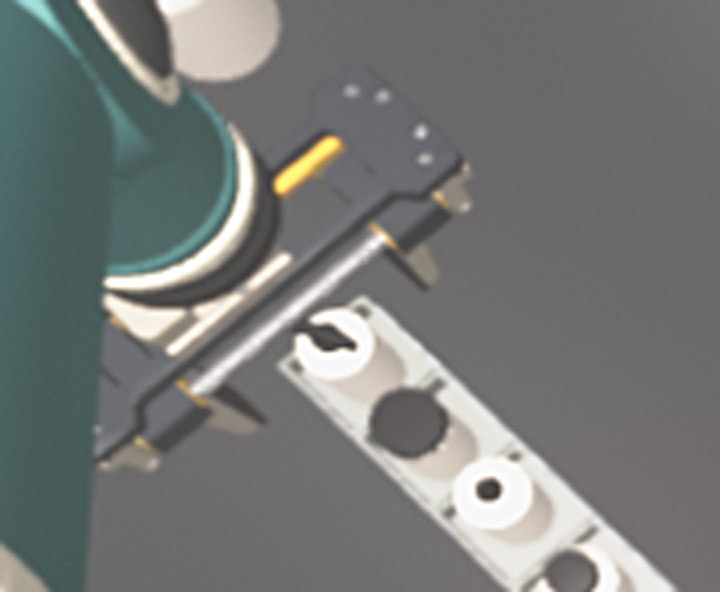

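The top view shows the two fingers straddling the wingcap, with their midpoint on it at px (175,154). The tray and the other bottles are undisturbed. Grasping now.

```bash
python3 - <<'E'
from h import *
x,y=pick["wingcap"]
grip(0.25,25); st("gripped")
robot.servo_line([x,y,60],feed=60); st("lift")
robot.servo_line([x,y,160],feed=150); st("up")
snap("g2")
E
python3 -c "
import cv2
a=cv2.imread('pics/side_g2.png')[150:400,120:420];cv2.imwrite('pics/sg2.png',cv2.resize(a,None,fx=2.2,fy=2.2))"
```

```text
gripped 7.4 [596.1 251.2  35.8] F [-1.7 -1.3  9. ] w 24.6
lift 8.0 [594.9 251.1  60.1] F [-0.1 -0.4 -0.1] w 23.0
up 8.8 [594.3 250.6 158.9] F [ 0.  -1.2 -0.6] w 23.1
```

View pics/sg2.png

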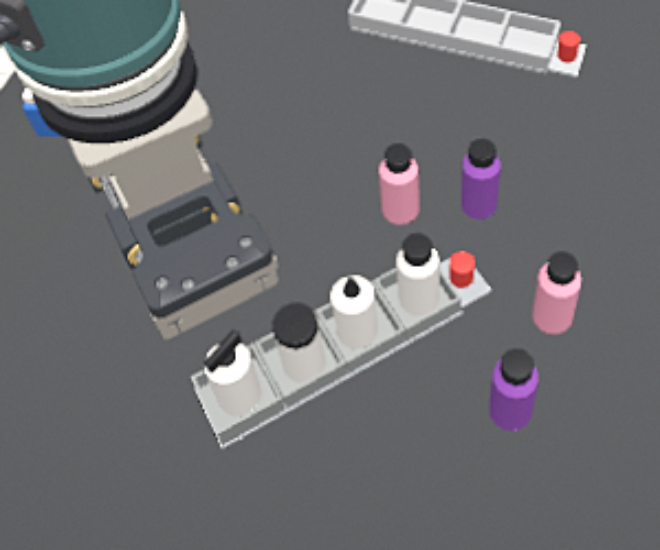

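```bash
python3 - <<'E'
from h import *
for t in ("g1","g2"):
    a=cv2.imread(f'pics/top_{t}.png')[120:220,110:270];cv2.imwrite(f'pics/tc{t}.png',cv2.resize(a,None,fx=5,fy=5,interpolation=2))
a=np.vstack([cv2.imread('pics/tcg1.png'),cv2.imread('pics/tcg2.png')]);cv2.imwrite('pics/cmp.png',cv2.resize(a,None,fx=.6,fy=.6))
a=np.hstack([cv2.imread(f'pics/side_{t}.png')[200:360,190:330] for t in ("0","g2")] if 0 else [cv2.imread('pics/side0.png')[270:360,190:330],cv2.imread('pics/side_g2.png')[270:360,190:330]])
cv2.imwrite('pics/cmps.png',cv2.resize(a,None,fx=2.8,fy=2.8,interpolation=2))
E
```

```text
(no output)
```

View pics/cmp.png

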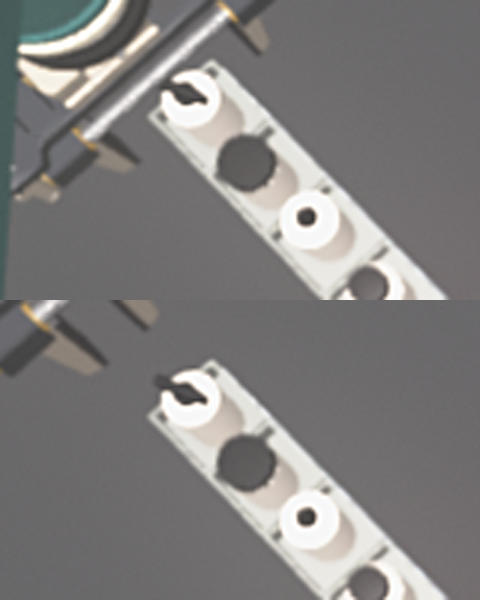

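View pics/cmps.png

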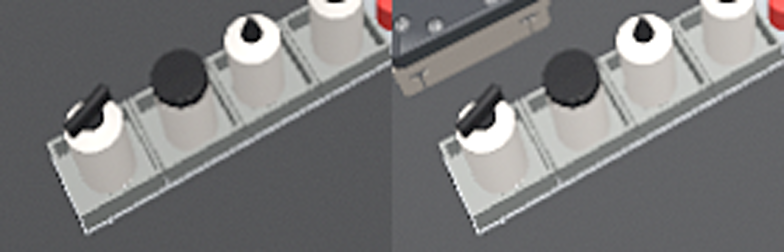

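```bash
python3 - <<'E'
from h import *
a=car[2]-np.pi;u=np.array([np.cos(a),np.sin(a)])
o=robot.observe();print(R.from_rotvec(o["tcp_rot"]).as_matrix().round(3),u)
M=cv2.imread('pics/top_g1.png')[90:220,110:240]
M=cv2.resize(M,None,fx=5,fy=4.6,interpolation=2)
for z,col in ((34,(0,0,255)),(74,(0,255,0)),(103,(255,0,0))):
    for s in (-64,-46,46,64):
        p=proj([*(np.array([595.5,251.2])+s*u),z],"top")[0]; q=((p-[110,90]+.5)*[5,4.6]).astype(int); cv2.circle(M,tuple(map(int,q)),4,col,-1)
cv2.imwrite('pics/ov.png',M[:600])
E
```

```text
[[-0.002  0.701 -0.714]
 [-0.001 -0.714 -0.701]
 [-1.    -0.001  0.003]] [ 0.7005755  -0.71357829]
```

View pics/ov.png

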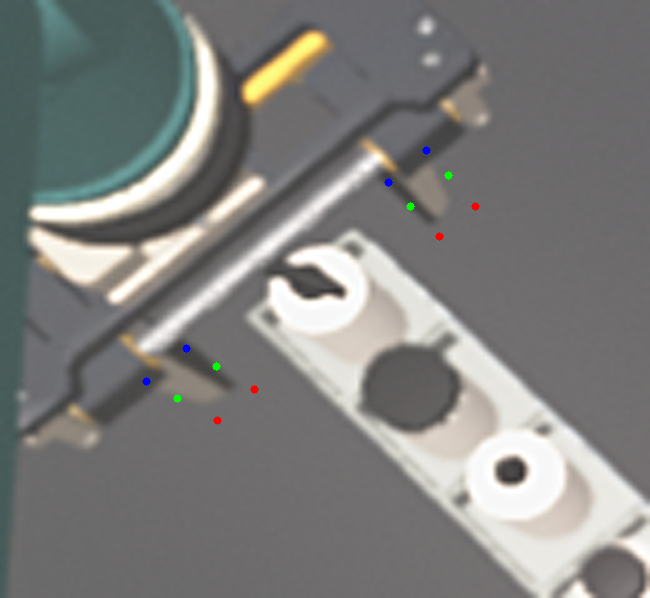

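```bash
python3 - <<'E'
from h import *
robot.movep([520,-30,150],ot); st()
robot.servo_line([520,-30,60],feed=120);st()
im={n:viewer.read_camera(n) for n in C}
o=robot.observe();T=o["tcp_pos"];a=tr[2]-np.pi;u=np.array([np.cos(a),np.sin(a),0]);v=np.array([-u[1],u[0],0])
M=[]
for n in C:
    p0=proj([T+[0,0,30]],n)[0].astype(int);x0,y0=p0-[40,50]
    y0=max(y0,0);x0=max(x0,0)
    m=cv2.resize(im[n][y0:y0+100,x0:x0+80],None,fx=5,fy=5,interpolation=2)
    for z,c in ((0,(255,0,0)),(19,(0,255,0)),(88,(0,0,255))):
        q=(proj([T+[0,0,z]],n)[0]-[x0,y0]+.5)*5;cv2.circle(m,tuple(map(int,q)),4,c,-1)
    M.append(m)
cv2.imwrite("pics/tip.png",np.hstack(M)[:,:,::-1])
E
```

```text
10.0 [520.8 -28.2 150.1] F [-0.9  0.2  0. ] w 22.9
 10.9 [520.6 -29.9  60.5] F [0.5 0.3 0.6] w 22.8
```

View pics/tip.png

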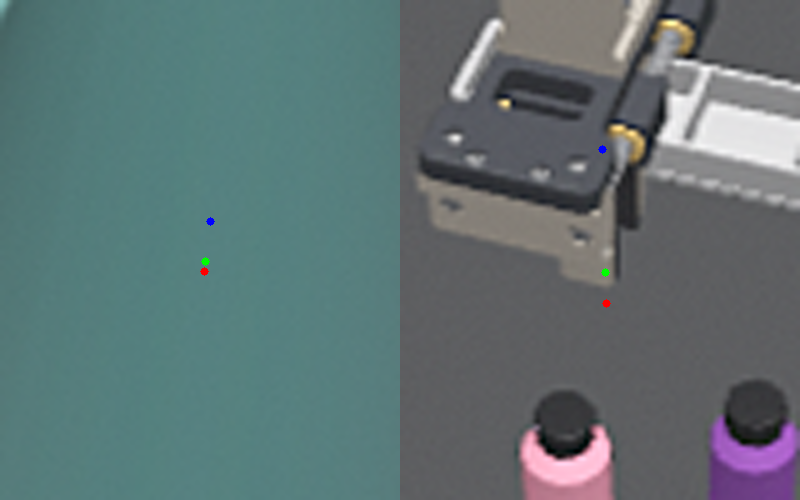

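```bash
python3 - <<'E'
from h import *
robot.movep([520,-90,80],ot); grip(0.0,20); st()
robot.servo_line([520,-90,6],feed=150);st()
b=robot.observe()["contact_force"][2]
z=6
while z>-32:
    z-=2; robot.servo_line([520,-90,z],feed=40)
    o=robot.observe(); f=o["contact_force"][2]
    print(z,o["tcp_pos"][2].round(1),f.round(1))
    if abs(f-b)>5: break
snap("touch"); st()
robot.servo_line([520,-90,60],feed=150);st()
E
python3 -c "
import cv2
a=cv2.imread('pics/side_touch.png')[60:260,280:520];cv2.imwrite('pics/st.png',cv2.resize(a,None,fx=3,fy=3))"
```

```text
11.8 [519.9 -89.5  79.8] F [ 0.4 -0.2 -0.4] w 0.8
 12.5 [520.4 -90.2   6.3] F [ 0.3  0.1 -0.5] w 0.4
4 4.7 0.4
2 2.1 -0.8
0 -0.2 0.1
-2 -2.2 0.2
-4 -4.1 -0.2
-6 -6.1 0.6
-8 -8.2 -1.0
-10 -10.1 -0.1
-12 -12.1 -0.8
-14 -14.2 0.4
-16 -16.1 -0.0
-18 -18.1 0.2
-20 -20.1 0.5
-22 -22.2 -0.2
-24 -24.1 -0.1
-26 -26.1 0.2
-28 -28.1 1.3
-30 -30.1 0.4
-32 -32.1 0.4
 17.3 [520. -90. -32.] F [0.2 1.1 1.1] w 0.6
 18.1 [519.5 -89.8  59.5] F [0.2 0.2 0. ] w 0.2
```

View pics/st.png

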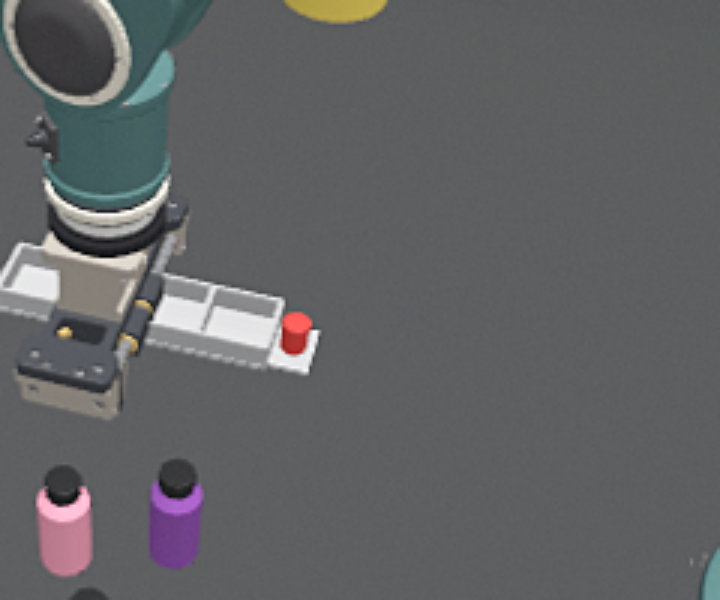

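```bash
python3 - <<'E'
from h import *
T=np.array([520.6,-29.9,60.5]);a=tr[2]-np.pi;u=np.array([np.cos(a),np.sin(a),0]);v=np.array([-u[1],u[0],0])
x0,y0=(proj([T+[0,0,30]],"side")[0].astype(int)-[40,50])
for d in (0,20,40):
  for s in (-29.4,-11.4,11.4,29.4):
    print(d,s,[((proj([T+s*u+l*v+[0,0,d]],"side")[0]-[x0,y0]+.5)*5+[400,0]).round(0).tolist() for l in (-10,10)])
T=np.array([520,-90,-32.])
for d in (0,20,40):
  for s in (-18,18,-94,94):
    print(d,s,[((proj([T+s*u+l*v+[0,0,d]],"side")[0]-[280,60])*3).round(0).tolist() for l in (-10,10)])
print(v)
a=cv2.imread('pics/top_touch.png')[100:300,300:540];cv2.imwrite('pics/tt.png',cv2.resize(a,None,fx=3,fy=3))
E
```

```text
0 -29.4 [[607.0, 363.0], [560.0, 351.0]]
0 -11.4 [[621.0, 330.0], [575.0, 318.0]]
0 11.4 [[639.0, 289.0], [593.0, 278.0]]
0 29.4 [[652.0, 258.0], [607.0, 248.0]]
20 -29.4 [[606.0, 330.0], [558.0, 318.0]]
20 -11.4 [[621.0, 297.0], [573.0, 286.0]]
20 11.4 [[639.0, 257.0], [592.0, 245.0]]
20 29.4 [[652.0, 225.0], [606.0, 215.0]]
40 -29.4 [[606.0, 296.0], [556.0, 284.0]]
40 -11.4 [[620.0, 263.0], [572.0, 252.0]]
40 11.4 [[638.0, 222.0], [591.0, 211.0]]
40 29.4 [[652.0, 191.0], [605.0, 180.0]]
0 -18 [[113.0, 454.0], [88.0, 448.0]]
0 18 [[127.0, 419.0], [103.0, 414.0]]
0 -94 [[81.0, 532.0], [55.0, 525.0]]
0 94 [[155.0, 352.0], [132.0, 346.0]]
20 -18 [[113.0, 437.0], [88.0, 431.0]]
20 18 [[127.0, 402.0], [102.0, 396.0]]
20 -94 [[80.0, 516.0], [54.0, 509.0]]
20 94 [[156.0, 335.0], [132.0, 329.0]]
40 -18 [[113.0, 419.0], [87.0, 413.0]]
40 18 [[128.0, 385.0], [102.0, 379.0]]
40 -94 [[80.0, 498.0], [53.0, 491.0]]
40 94 [[156.0, 317.0], [132.0, 311.0]]
[ 0.99632175 -0.08569111  0.        ]
```

View pics/tt.png

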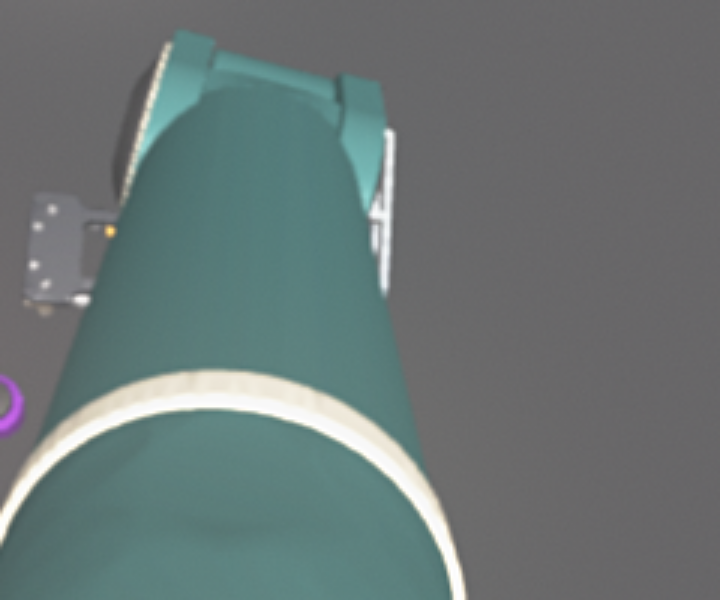

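The fingertips are not where the TCP reading says. In the side view the near fingertip sits about 38–43 mm higher than reported, and this explains the missed grasp. I'll keep probing downward to get the exact offset by touch.

```bash
python3 - <<'E'
from h import *
robot.servo_line([520,-90,-30],feed=200)
z=-30
while z>-60:
    z-=1 if z<-33 else 2; robot.servo_line([520,-90,z],feed=30)
    o=robot.observe(); f=o["contact_force"][2]
    print(z,o["tcp_pos"][2].round(1),f.round(1))
    if f>4: break
robot.servo_line([520,-90,60],feed=200);st()
E
```

```text
-32 -32.0 0.9
-34 -33.8 0.3
-35 -33.9 10.8
 20.1 [519.4 -89.7  59.4] F [0.9 0.6 0.1] w 0.5
```

```bash
python3 - <<'E'
from h import *
a=car[2]-np.pi;u=np.array([np.cos(a),np.sin(a),0]);v=np.array([-u[1],u[0],0])
M=cv2.imread('pics/top_g1.png')[90:220,110:240]
M=cv2.resize(M,None,fx=5,fy=4.6,interpolation=2)
T=np.array([595.5,251.2,34.5+34])
for l,col in ((-10,(0,0,255)),(10,(0,255,0))):
    for s in (-64,-46,46,64):
        p=proj([T+s*u+l*v],"top")[0]; q=((p-[110,90]+.5)*[5,4.6]).astype(int); cv2.circle(M,tuple(map(int,q)),3,col,-1)
print(v)
cv2.imwrite('pics/ov2.png',M[:600])
E
```

```text
[0.71357829 0.7005755  0.        ]
```

View pics/ov2.png

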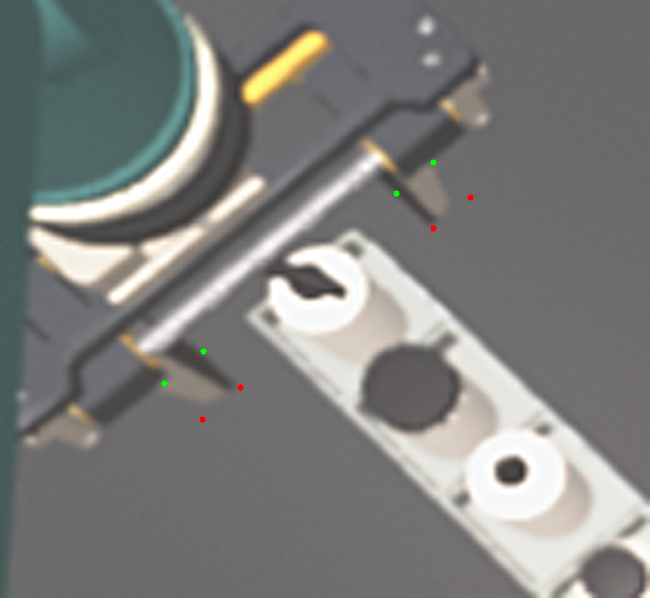

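Contact came at a reported z of -34, so the real fingertips are 34 mm above the reported TCP. The sideways match in the overlay is within about 3 mm. I'll command z 34 mm lower from here on.

```bash
cat >> h.py <<'E'
OFF=34.
def pickup(n,first=True):
    x,y=pick[n]
    grip(1.0)
    robot.movep([x,y,150-OFF],oc)
    robot.servo_line([x,y,35-OFF],feed=110)
    grip(0.15,25); st("gripped "+n)
    robot.servo_line([x,y,60-OFF],feed=70); st("lift")
    robot.servo_line([x,y,155-OFF],feed=180); st("up")
E
python3 - <<'E'
from h import *
pickup("wingcap"); snap("g3")
E
python3 -c "
import cv2
a=cv2.imread('pics/side_g3.png')[150:400,120:420];cv2.imwrite('pics/sg3.png',cv2.resize(a,None,fx=2.2,fy=2.2))"
```

```text
gripped wingcap 24.9 [595.1 250.9   1. ] F [ 0.6 -1.1  0.1] w 33.6
lift 25.4 [595.3 251.1  26.6] F [ 0.2  0.4 -0.8] w 33.5
up 26.1 [594.2 250.6 119.9] F [-0.7 -0.2 -0.9] w 33.2
```

View pics/sg3.png

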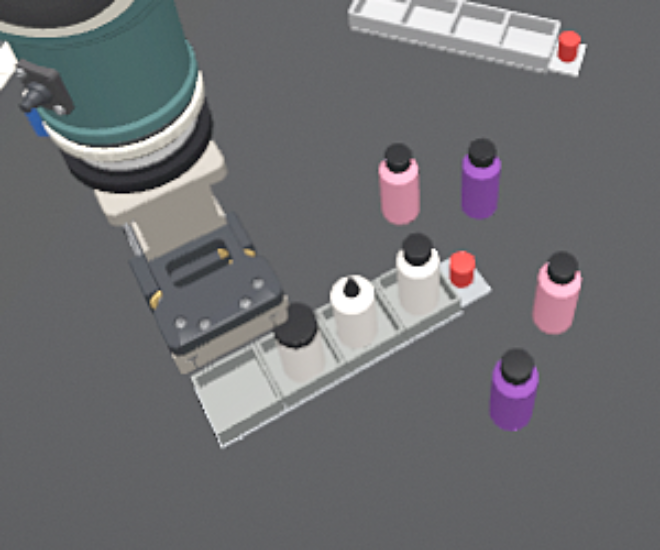

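The wingcap is held: width 33.5 mm, and its cup at px (232,325) is empty. Next I'll place it nearest the tray's knob.

```bash
cat >> h.py <<'E'
def putdown(n):
    x,y=place[n]
    robot.movep([x,y,150-OFF],ot)
    robot.servo_line([x,y,60-OFF],feed=150)
    robot.servo_line([x,y,33.2-OFF],feed=50); st("down "+n)
    grip(1.0); 
    robot.servo_line([x,y,150-OFF],feed=180); st("away")
E
python3 - <<'E'
from h import *
putdown("wingcap")
robot.movep([500,60,160-OFF],oc)
snap("p1"); st()
E
python3 -c "
import cv2
a=cv2.imread('pics/side_p1.png')[100:200,260:410];b=cv2.imread('pics/top_p1.png')[130:290,360:460]
cv2.imwrite('pics/sp1.png',cv2.resize(a,None,fx=5,fy=5));cv2.imwrite('pics/tp1.png',cv2.resize(b,None,fx=3.7,fy=3.7))"
```

```text
down wingcap 29.3 [ 437.8 -180.    -1.1] F [-0.  -0.3 -1. ] w 33.3
away 31.0 [ 437.3 -179.6  115.3] F [-0.4 -0.  -0.1] w 91.9
 32.1 [499.9  57.5 125.8] F [ 0.3 -0.  -0.3] w 91.6
```

View pics/sp1.png

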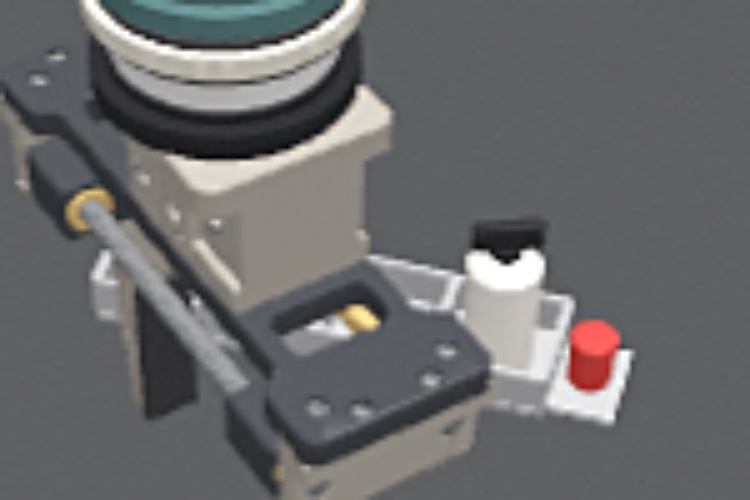

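View pics/tp1.png

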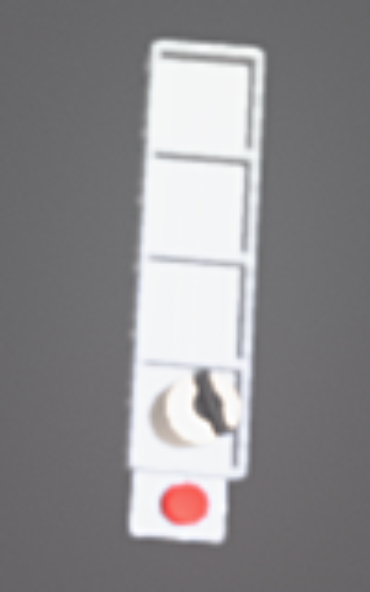

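The wingcap stands upright in the compartment beside the tray's knob (top px about (415,239)). Next is the jar.

```bash
python3 - <<'E'
from h import *
q=unproj(np.array([210,402])/3.7+[360,130]-.36,84,"top");print(q,place["wingcap"])
pickup("jar"); putdown("jar")
pickup("dropper")
snap("p2")
E
```

```text
[ 438.95710121 -177.83572214] [ 437.89793806 -179.95902028]
gripped jar 35.1 [554.7 214.    1. ] F [-0.7 -0.  -0.2] w 33.5
lift 35.6 [555.1 214.2  26.6] F [ 1.1  0.1 -0.4] w 33.6
up 36.3 [554.  213.7 120. ] F [-0.2  0.2 -1.7] w 33.4
down jar 39.2 [ 491.5 -184.6   -1.2] F [-0.4 -0.2 -0.7] w 33.6
away 41.0 [ 491.  -184.2  115.3] F [-0.1 -0.1 -0.1] w 91.9
gripped dropper 44.7 [519.2 175.6   1. ] F [ 0.2  0.1 -0.1] w 33.1
lift 45.2 [519.5 175.9  26.6] F [ 0.5 -0.2 -1.7] w 33.2
up 45.8 [518.4 175.4 120.1] F [ 0.7 -0.  -0.5] w 33.4
```

View pics/side_p2.png

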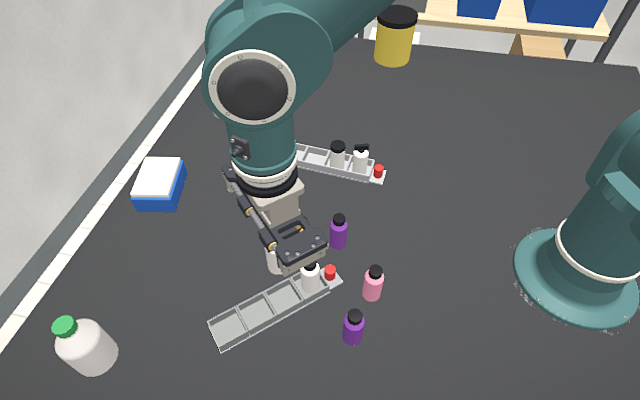

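View pics/top_p2.png

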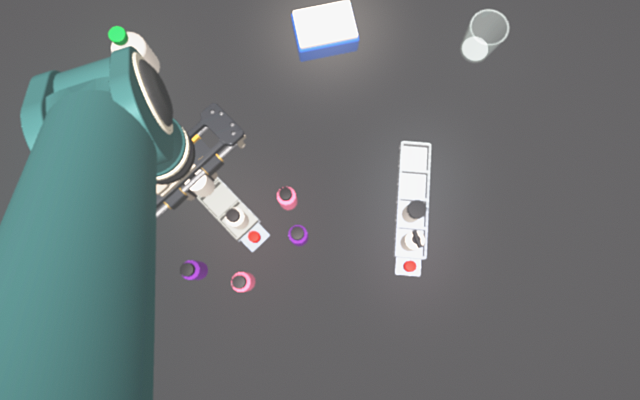

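The jar stands in the second compartment from the tray knob (top px (416,210)) and the wingcap is still upright beside it. The dropper is held at (200,181). Next I'll place the dropper and move the screwcap.

```bash
python3 - <<'E'
from h import *
putdown("dropper"); pickup("screwcap"); putdown("screwcap")
robot.goto_joints([-0.5,0.3,0,1.603,0,1.07,-1.15]); st()
snap("p3")
E
python3 -c "
import cv2
a=cv2.imread('pics/side_p3.png')[110:200,260:410];b=cv2.imread('pics/top_p3.png')[130:290,360:460]
cv2.imwrite('pics/sp3.png',cv2.resize(a,None,fx=5,fy=5,interpolation=2));cv2.imwrite('pics/tp3.png',cv2.resize(b,None,fx=3.7,fy=3.7,interpolation=2))"
```

```text
down dropper 48.7 [ 545.3 -189.3   -1.2] F [ 0.1  0.3 -0.7] w 33.3
away 50.5 [ 544.8 -188.8  115.2] F [ 0.3  0.4 -0.1] w 91.9
gripped screwcap 54.1 [479.1 137.6   1. ] F [-0.2  0.5 -0.2] w 33.7
lift 54.6 [479.4 137.8  26.6] F [-0.2 -0.2 -1.7] w 33.6
up 55.3 [478.3 137.4 120.1] F [-0.5  0.5 -1.6] w 33.6
down screwcap 58.0 [ 599.1 -193.9   -1.2] F [-0.1  0.1 -1.4] w 34.0
away 59.8 [ 598.6 -193.4  115.1] F [-0.2 -0.6 -1.5] w 92.0
 61.6 [597.3 285.7 289.4] F [ 0.6 -1.4  0.5] w 92.1
```

View pics/sp3.png

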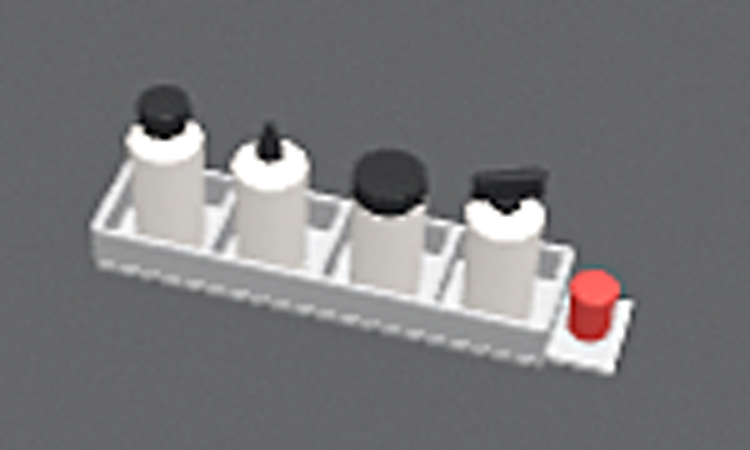

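View pics/tp3.png

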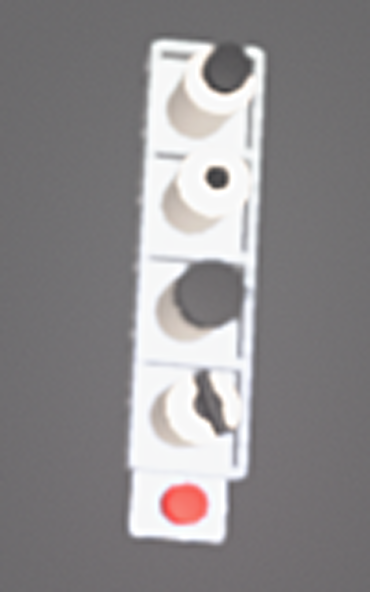

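```bash
python3 - <<'E'
from h import *
for n,p,z in (("screwcap",(228,66),88),("dropper",(217,178),85),("jar",(209,292),75),("wingcap",(209,402),84)):
    d=unproj(np.array(p)/3.7+[360,130]-.36,z,"top")-place[n];a=tr[2]
    print(n,(np.cos(a)*d[0]+np.sin(a)*d[1]).round(1),(-np.sin(a)*d[0]+np.cos(a)*d[1]).round(1))
robot.hold(0.3); st(); robot.job_done()
E
```

```text
screwcap 2.1 0.8
dropper 4.1 1.1
jar 3.3 0.2
wingcap 2.7 -0.8
 62.0 [596.7 287.6 290.1] F [ 0.6 -0.5  0.8] w 92.3
the job is handed in; nothing more can be done
```

All four bottles are in the tray in reverse order, and I handed the job in at 62 s of the 96 s limit. Counting from the tray's knob they stand wingcap, jar, dropper, screwcap.

- **Final checks:** Both cameras show all four upright, one per compartment, with the gripper open and clear of everything. From the cap positions in the top view, each bottle is 2–4 mm off its compartment centre in x and about 1 mm or less in y, against the 12 mm allowed. No verdict was reported.
- **First grasp missed:** My first grasp of the wingcap closed on nothing; the bottle stayed upright and did not visibly move. The fingertips turned out to sit 34 mm above the reported TCP height, which I confirmed by touching the bench. After correcting for that, every grasp closed at about 33.5 mm, matching the 34 mm bottles.
- **Small leftover:** All four bottles are off in the same x direction (2–4 mm), probably camera calibration or a small sideways error in the tool position. I did not correct it.

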